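# Close a double-lidded tin, then hold up its outer lid

## Robot

A 6-joint arm with a two-finger parallel gripper is mounted at the origin on the work surface; the furniture and walls round the work are solid. World frame = base frame: x ahead of the robot, y to its left, z up, the work surface at z = 0. Lengths are in mm, angles in rad, forces in N, time in s.
With the tool pointing down it reaches from about 275 to 825 mm from the base axis. Payload 5.2 kg.
Tool frame: the origin (TCP) lies at the very end of the fingers, on their centre line; the grasp point (between the pads) lies 19 mm behind it; z points along the fingers, y is the line along which they close (so a half turn about z gives the same grasp; the last joint's range is limited). The gripper opens to 93 mm and grips with 3 to 60 N. Pads are 15 mm wide; open, the fingers measure 128 mm over their backs; the gripper's body (75 mm by 188 mm) begins 65 mm behind the grasp point.
Start: joints at [0.923, 0.259, 1.535, -0, 1.348, -0.203], TCP at [236.632, 496.498, 218.653] pointing down, gripper open.
Joint ranges: [-3.14, 3.14], [-0.91, 2.08], [0.19, 2.58], [-1.22, 4.36], [0.22, 2.71], [-3.12, 3.12]. Speed limits (rad/s): [2.57, 2.57, 3.14, 3.14, 3.14, 3.14].

## Interface

Orientations are given as [roll, pitch, yaw] about the fixed x, y, z axes, in that order (R = Rz(yaw) Ry(pitch) Rx(roll)).
In Python, from bench import robot, vision, claw, kinematics gives the robot as it stands (robot), with the cameras (vision), the gripper (claw) and the kinematics (kinematics). Calls block until the motion is done:
- robot.move_ptp(position, orientation): joint-space move of the TCP to a pose.
- robot.move_linear(position, ori=None, speed=150, f_stop=None): straight line of the TCP; ori=None keeps the orientation; speed is the mean speed in mm/s. With f_stop (N) it stops when the force on the tool has changed by that much, and returns True; else False.
- robot.move_j(angles): joint-space move.
- claw.move_gripper(opening): opening from 0.0 (shut) to 1.0 (fully open); the grip force is fixed at half the most; returns when the fingers have stopped.
- robot.sleep(seconds).
- kinematics.inverse_kinematics(position, orientation): joint angles nearest the present ones, or None.
- vision.get_image(name): name is "scene" or "top" or "wrist"; returns a dict with "img" (480x640x3 uint8, blue, green, red), "fovy" (degrees; the focal length in pixels is half the picture's height over the tangent of half this angle, whatever the lens; pixels are square), "cx", "cy" (the principal point, pixels), "k1" (the pictures are not rectified: a ray, as slopes to the right and down, at radius r is drawn at 1 + k1 r^2 times it, then the intrinsics apply), "eye" and "orientation" of the camera in the world. Camera axes: x right, y down, z forward; pixel columns grow to the right and rows downward; lengths in mm; the calibration is good to about 2 mm. A picture is of the moment at which its call begins. There is no depth.
A pose or a line that the arm cannot do raises robot.MotionError and nothing moves.
- robot.hand_in(): hands the job in; it is judged then, once.
Readings, each from a call of its own:
- robot.current_t(): time.
- robot.current_qpos(): joint angles.
- robot.current_joint_vel(): joint speeds.
- robot.current_joint_efforts(): joint torques, N m.
- robot.current_tcp_pos(): TCP position.
- robot.current_eef_rot(): TCP orientation.
- robot.current_contact_force(): force on the tool from outside, world axes, zero at the start.
- robot.current_ft_torque(): the same for the moment, N m.
- robot.current_gripper_width(): opening from 0.0 (shut) to 1.0 (fully open).
- robot.current_finger_force(): force on a finger pad.
Only numpy, scipy, OpenCV 4.12 (cv2) and the standard library are available. Lean on these libraries where they do the work, as an engineer would, in place of code of your own. Each camera call takes 0.05 s, during which the arm holds its last target. There are 200 camera calls.

## Task

The two lids of the blue tin stand nested on the cork trivet. Pick both up together by the brass knob, lower them onto the tin and do not let go before the inner lid is fully home on the rim, so that it closes the tin. Then take the outer lid alone by its wooden collar, lift it, level, until it is wholly clear above the brass knob, leaving the inner lid seated and undisturbed, and finish still holding the outer lid up there, at rest, ready to be washed; leave the tin and the things around where they stand.

Things in the scene. Friction and masses are not known exactly. Their poses are not given: they have to be found in the camera images.
- tin: Blue round open tin with two thin brass beads, loose on the worktop: outer diameter 88, mouth 82, height 90 mm, 1 kg. Origin: centre of its underside; z up. With the inner lid home, the inner lid's origin is 76 mm above the tin's, the nested outer lid's 82 mm, the knob's top 154 mm.
- inner_lid: Inner lid, 0.13-0.25 kg, round about z (up). Origin: centre of the underside of its grey stopper (diameter 74 mm, 14 deep, tapering to 66 over the lowest 8; 4 mm play in the mouth). Steel flange, diameter 94, z 14-18, comes to rest on the tin's rim; stem diameter 14; brass knob diameter 20, z 46-78. It stands on the trivet with the outer lid resting on its flange: lifting the knob lifts both.
- knob (a point): Centre of the brass knob's graspable part: on the inner lid's axis, 64 mm above its origin, 14 mm below the knob's top.
- outer_lid: Outer lid, 0.12-0.22 kg, round about z (up): blue cap, diameter 104 mm; skirt, inside diameter 98, z 0-12; flat top z 12-16 with a 30 mm hole; wooden collar diameter 42 (bore 30), z 16-40. Origin: centre of the skirt's lower edge. Nested, its origin is 6 mm above the inner lid's and the knob stands 32 mm out of the collar. It only rests on the flange (2 mm side play) and lifts straight off.
- collar (a point): Point on the outer lid's axis, 30 mm above its origin, 10 mm below the top of the wooden collar: where to grip the collar.
- trivet: Round cork trivet, diameter 124 mm, 8 mm thick, fixed to the worktop. Origin: centre of its underside.
- salt: Salt shaker, 44 mm diameter, 90 mm high, bystander. Origin: centre of its underside.
- spice: Spice jar with a green cap, 46 mm diameter, 106 mm high, bystander. Origin: centre of its underside.
- jar: Low empty swing-top glass jar, 111x99x88 mm, bystander. Origin: centre of its underside.
- bowl: Dark stoneware bowl, 142 mm diameter, 66 mm high, bystander. Origin: centre of its underside.
- spoon: Teaspoon, 138 mm long, bystander. Origin: centre of its underside.
- mill: Wooden pepper mill, 58 mm diameter, 170 mm high, bystander. Origin: centre of its underside.

How it is judged (in metres and radians):
On the way:
1. both lids are on the tin: inner lid home on the rim, outer lid nested on it, knob released (z of inner_lid in the frame of tin between 0.072 and 0.079 m and horizontal distance between inner_lid and tin below 0.009 m and angle between the z axis of inner_lid and the z axis of tin, either way round below 0.06 rad and z of outer_lid in the frame of inner_lid below 0.009 m and contact force between the fingers and inner_lid below 0.05 N), for 0.1 s.
At the end, for the whole second after the job is handed in: Fingers hold the outer lid, at rest, tilted under 0.3 rad, lower edge over 155 mm above the worktop, touching neither inner lid nor tin; inner lid at rest, untouched, 72-79 mm above the tin's origin, within 9 mm of its axis and 0.06 rad of square; tin upright; tin and bystanders within 30 mm (z of inner_lid in the frame of tin between 0.072 and 0.079 m and horizontal distance between inner_lid and tin below 0.009 m and angle between the z axis of inner_lid and the z axis of tin, either way round below 0.06 rad and contact force between each of the fingers, outer_lid and inner_lid below 0.05 N and height (world z) of outer_lid above 0.155 m and angle between outer_lid's own z axis and vertical below 0.3 rad and contact force between the fingers and outer_lid above 1 N and contact force between outer_lid and tin below 0.05 N and linear speed of each of outer_lid, inner_lid below 0.03 m/s and distance of each of tin, salt, spice, jar, bowl, spoon, mill from where it was at the start of the episode below 0.03 m and angle between tin's own z axis and vertical below 0.05 rad); the arm keeps its last pose, push and grip.
It fails at once if the outer lid comes off the inner lid (8 mm or more) while the inner lid is not home on the tin (z of outer_lid in the frame of inner_lid above 0.014 m and not (z of inner_lid in the frame of tin between 0.072 and 0.079 m and horizontal distance between inner_lid and tin below 0.009 m and angle between the z axis of inner_lid and the z axis of tin, either way round below 0.06 rad)).
It fails at once if the raised inner lid is out of the fingers while it is not home: dropped, let go too early, or pulled up again with the outer lid (height (world z) of inner_lid above 0.03 m and contact force between the fingers and inner_lid below 0.01 N and not (z of inner_lid in the frame of tin below 0.082 m and horizontal distance between inner_lid and tin below 0.012 m)).
It fails at once if the tin or a bystander is moved more than 30 mm (distance of any of tin, salt, spice, jar, bowl, spoon, mill from where it was at the start of the episode above 0.03 m).
It also fails if it takes over 48 s, if anything falls off the work surface, if the arm or the gripper's body presses on something with over 40 N, if the wrist force passes 120 N, or if a joint passes its speed limit or range.

## Working session

There is one attempt and no reset: what is moved stays moved. The work goes in short steps, each a Python script; the robot and the scene stay as the last script left them, time stands still between calls to the robot, and variables do not carry over. Pictures are saved under pics/ and viewed, at most 11 in all, crops included, and the job is handed in when it is done.

```bash
ls; mkdir -p pics
cat > h.py <<'E'
import numpy as np, cv2, pickle
from scipy.spatial.transform import Rotation as Rot
def cam(c):
    f=240/np.tan(np.radians(c['fovy'])/2); return f,Rot.from_euler('xyz',c['orientation']).as_matrix(),np.array(c['eye'],float)
def proj(c,P):
    f,R,e=cam(c); p=(np.atleast_2d(P)-e)@R; s=p[:,:2]/p[:,2:]
    s=s*(1+c['k1']*(s**2).sum(1,keepdims=True)); return s*f+[c['cx'],c['cy']]
def ray(c,uv):
    f,R,e=cam(c); d=(np.array(uv,float)-[c['cx'],c['cy']])/f; s=d.copy()
    for _ in range(20): s=d/(1+c['k1']*(s@s))
    return e,R@np.array([s[0],s[1],1])
def atz(c,uv,z):
    e,d=ray(c,uv); return e+d*(z-e[2])/d[2]
E
python3 - <<'E'
from bench import robot, vision, claw, kinematics
import cv2,pickle
d={}
for n in("scene","top","wrist"):
    c=d[n]=vision.get_image(n); cv2.imwrite(f"pics/{n}0.png",c["img"]); print(n,{k:v for k,v in c.items() if k!="img"})
pickle.dump(d,open("c0.pkl","wb")); print(robot.current_eef_rot())
E
```

```text
bench.py
pics
scene {'fovy': 55.19369131980848, 'cx': 312.79807444641483, 'cy': 243.13303468736538, 'k1': -0.06890275722980428, 'eye': array([-114.38395119, -520.42180094,  808.30527713]), 'orientation': array([-2.29255147, -0.01827936, -0.9126494 ])}
top {'fovy': 50.10266367919026, 'cx': 319.82046441018576, 'cy': 243.474288226146, 'k1': -0.10271337262939748, 'eye': array([ 399.85734284,  -12.81321199, 1475.49997843]), 'orientation': array([-3.03942562,  0.00597288, -1.59863914])}
wrist {'fovy': 68.45335959081766, 'cx': 317.1818144107709, 'cy': 235.4613756833632, 'k1': 0.0018710921402323578, 'eye': array([163.71935975, 531.23990856, 383.85536851]), 'orientation': array([2.84773974e+00, 2.14976914e-03, 1.12650328e+00])}
[-3.14028477e+00 -2.90089227e-04  2.69685443e+00]
```

View pics/scene0.png

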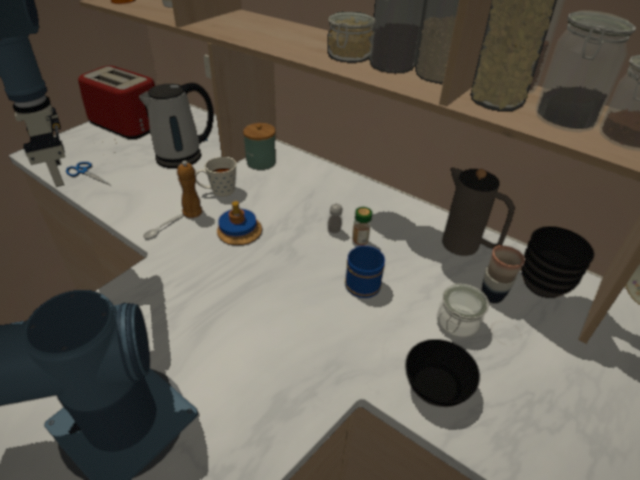

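View pics/top0.png

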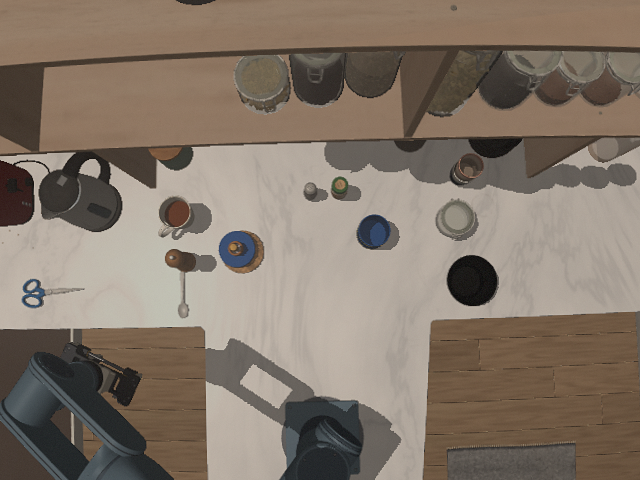

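The top view shows the tin at about px (373,231) and the lids at (238,250), with the mill at (180,260) beside the lids. The scene view has the tin at (365,270) and the lids at (239,222). Next I fit model silhouettes in both cameras.

```bash
cat >> h.py <<'E'
A=np.linspace(0,2*np.pi,72,endpoint=False)
def circ(x,y,z,d): return np.c_[x+d/2*np.cos(A),y+d/2*np.sin(A),0*A+z]
def hullmask(c,rings,s=4):
    P=np.vstack([proj(c,circ(*r)) for r in rings]).astype(np.float32)
    h=cv2.convexHull(P)[:,0]; m=np.zeros((480*s,640*s),np.uint8)
    cv2.fillPoly(m,[np.round((h+.5)*s-.5).astype(np.int32)],1); return cv2.resize(m.astype(np.float32),(640,480),interpolation=cv2.INTER_AREA)
def bluemask(c,uv):
    h=cv2.cvtColor(c['img'],cv2.COLOR_BGR2HSV); m=cv2.inRange(h,(100,110,25),(125,255,255))
    m=cv2.morphologyEx(m,cv2.MORPH_CLOSE,np.ones((3,3)))
    n,l,st,ce=cv2.connectedComponentsWithStats(m); k=1+np.argmin([np.hypot(*(q-uv)) if s[4]>100 else 1e9 for q,s in zip(ce[1:],st[1:])])
    P=np.argwhere(l==k)[:,::-1]; o=np.zeros((480,640),np.uint8); cv2.fillPoly(o,[cv2.convexHull(P.astype(np.int32))],1); return o.astype(np.float32)
def fit(cs,masks,rings,x0):
    from scipy.optimize import minimize
    f=lambda p:sum(np.abs(hullmask(c,[(p[0],p[1],z,d) for z,d in rings])-m).sum()/m.sum() for c,m in zip(cs,masks))
    r=minimize(f,x0,method='Nelder-Mead',options=dict(initial_simplex=np.array([x0,x0+[8,0],x0+[0,8]]),xatol=.1,fatol=1e-5)); return r.x,r.fun
E
python3 - <<'E'
from h import *
d=pickle.load(open('c0.pkl','rb')); t,s=d['top'],d['scene']
for nm,ut,us,rings,z in(('tin',(373,231),(365,270),[(0,88),(90,88)],45),('lid',(238,250),(239,222),[(14,104),(30,104)],25)):
    mt,ms=bluemask(t,ut),bluemask(s,us); x0=atz(t,ut,z)[:2]
    print(nm,mt.sum(),ms.sum(),x0)
    for cs,m in(([t],[mt]),([s],[ms]),([t,s],[mt,ms])): print(fit(cs,m,rings,x0))
for n,uv,z in(('mill',(176,258),170),('salt',(310,187),90),('spice',(340,184),106),('jar',(457,219),60),('cup',(178,211),80),('knob',(235,245),86),('shelf',(320,143),300)): print(n,atz(t,uv,z).round())
a=cv2.resize(t['img'][170:330,140:400],(780,480),interpolation=cv2.INTER_CUBIC); b=cv2.resize(s['img'][140:310,150:420],(780,490)); 
cv2.imwrite('pics/ct.png',a)
E
```

```text
tin 401.0 1488.0 [ 577.66243295 -158.66294765]
(array([ 559.29172449, -153.1821165 ]), np.float64(1.315305471420288))
(array([ 589.45778064, -150.40215491]), np.float64(0.19056619703769684))
(array([ 575.60494928, -157.82961177]), np.float64(1.550363540649414))
lid 991.0 765.0 [536.71670182 225.01619964]
(array([541.08409245, 231.10391432]), np.float64(0.09151110053062439))
(array([543.43000443, 230.85032898]), np.float64(0.17320261895656586))
(array([541.65457638, 231.63761323]), np.float64(0.2685478925704956))
mill [507. 362. 170.]
salt [699.  14.  90.]
spice [701. -68. 106.]
jar [ 603. -395.   60.]
cup [645. 383.  80.]
knob [545. 223.  86.]
shelf [759. -16. 300.]
```

View pics/ct.png

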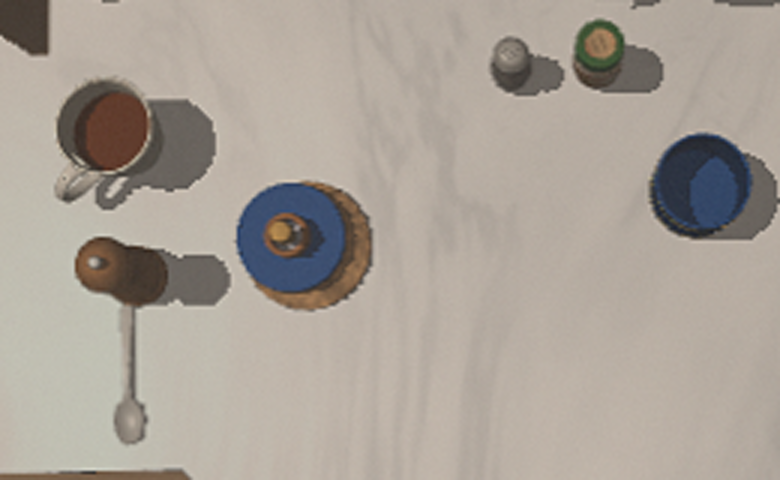

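The crop shows the lids at crop px (292,237), the knob at (284,233) and the tin at (701,186), so the tin mask missed the dark inside. Next I go over the lids for a wrist view.

Run:
```python
from h import *
from bench import robot, vision, claw, kinematics
o=[np.pi,0,1.35]
robot.move_ptp([500,120,330],o)
robot.move_ptp([541,231,230],o); robot.sleep(.3)
d={'a':vision.get_image('wrist'),'top':vision.get_image('top')}
pickle.dump(d,open('c1.pkl','wb')); c=d['a']
print(robot.current_t(),robot.current_tcp_pos(),robot.current_contact_force(),c['eye'])
im=c['img'].copy()
for r,k in(((541.5,231,30,104),(0,255,0)),((541.5,231,86,20),(0,0,255)),((541.5,231,54,42),(255,255,0))):
    cv2.polylines(im,[np.int32(proj(c,circ(*r)))],True,k,1)
cv2.imwrite('pics/w1.png',im)
```

```text
2.9417 [541.34279773 230.32511759 230.88930851] [ 0.5221184  -0.70929553 -0.57930771] [559.70455042 309.29277432 397.49326447]
```

View pics/w1.png

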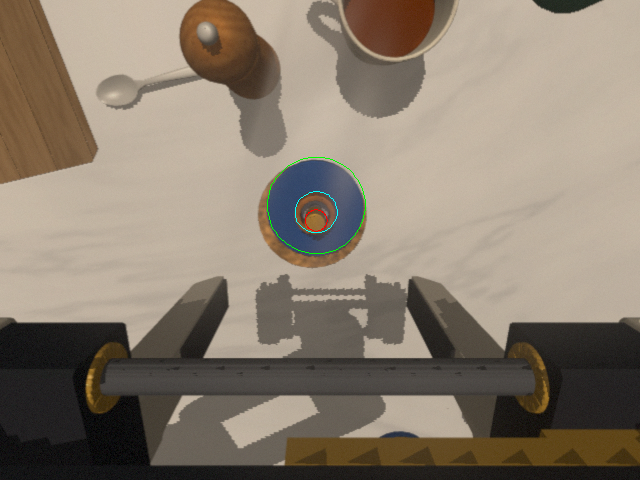

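The overlay agrees with the picture to about 1 mm: cap at px (316,205), knob at (315,220). Now a wrist look at the tin.

Run:
```python
from h import *
from bench import robot, vision, claw, kinematics
c=pickle.load(open('c1.pkl','rb'))['a']
m=bluemask(c,(316,205)); print('lid',m.sum(),fit([c],[m],[(14,104),(30,104)],np.array([541.5,231])))
o=[np.pi,0,1.35]
robot.move_ptp([580,-155,290],o); robot.sleep(.3)
c=vision.get_image('wrist'); pickle.dump(c,open('c2.pkl','wb')); print(robot.current_t(),robot.current_tcp_pos())
im=c['img'].copy()
h=cv2.cvtColor(im,cv2.COLOR_BGR2HSV); m=cv2.inRange(h,(100,110,10),(130,255,255)); m=cv2.morphologyEx(m,cv2.MORPH_CLOSE,np.ones((5,5)))
n,l,st,ce=cv2.connectedComponentsWithStats(m); u=proj(c,[580,-155,60])[0]
k=1+np.argmin([np.hypot(*(q-u)) if s[4]>300 else 1e9 for q,s in zip(ce[1:],st[1:])])
M=np.zeros((480,640),np.uint8); cv2.fillPoly(M,[cv2.convexHull(np.argwhere(l==k)[:,::-1].astype(np.int32))],1)
p,e=fit([c],[M.astype(np.float32)],[(0,88),(90,88)],np.array([580.,-155])); print('tin',p,e,st[k],u)
for z,dd,kk in((90,88,(0,255,0)),(90,82,(0,0,255)),(0,88,(255,255,0))): cv2.polylines(im,[np.int32(proj(c,circ(*p,z,dd)))],True,kk,1)
cv2.imwrite('pics/w2.png',im)
```

```text
lid 3577.0 (array([538.48458952, 227.09555606]), np.float64(1.0717954635620117))
4.75 [ 580.13154447 -154.2867771   289.97800376]
tin [ 585.83477783 -163.21920776] 7.116020679473877 [288 195  29  33 652] [317.09084901 203.39106771]
```

View pics/w2.png

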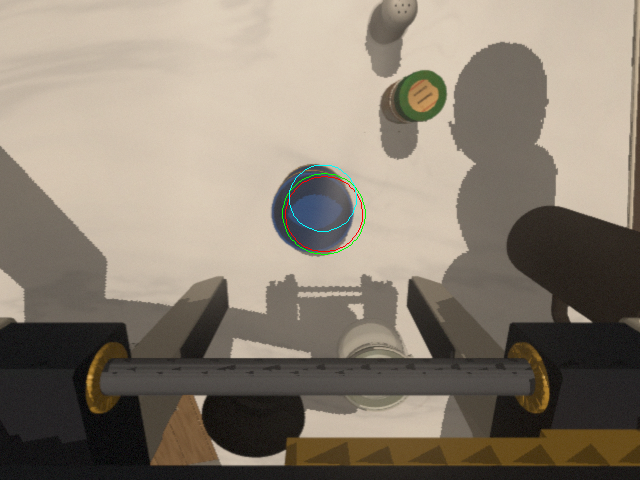

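The tin's silhouette spans px x 272–354, y 164–256. My colour mask was too strict, so I'll use a blue-over-red ratio instead.

```bash
cat >> h.py <<'E'
def bmask(c,u):
    b=c['img'].astype(float)+1; m=((b[...,0]/b[...,2])>1.12).astype(np.uint8); m=cv2.morphologyEx(m,cv2.MORPH_OPEN,np.ones((3,3)))
    m=cv2.morphologyEx(m,cv2.MORPH_CLOSE,np.ones((7,7)))
    n,l,st,ce=cv2.connectedComponentsWithStats(m); k=1+np.argmin([np.hypot(*(q-u)) if s[4]>300 else 1e9 for q,s in zip(ce[1:],st[1:])])
    M=np.zeros((480,640),np.uint8); cv2.fillPoly(M,[cv2.convexHull(np.argwhere(l==k)[:,::-1].astype(np.int32))],1); print(st[k]); return M.astype(np.float32)
E
python3 - <<'E'
from h import *
d=pickle.load(open('c0.pkl','rb')); w1=pickle.load(open('c1.pkl','rb'))['a']; w2=pickle.load(open('c2.pkl','rb'))
for nm,us,rings,x0 in(('tin',((373,231),(365,270),(314,210)),[(0,88),(90,88)],(578,-156)),('lid',((238,250),(239,222),(316,205)),[(14,104),(30,104)],(541,231))):
    cs=[d['top'],d['scene'],w2 if nm=='tin' else w1]
    for c,u in zip(cs,us): print(nm,*fit([c],[bmask(c,u)],rings,np.array(x0,float)))
c=w1; h=cv2.cvtColor(c['img'],cv2.COLOR_BGR2GRAY)
a=w1['img'][160:260,260:380].copy(); cv2.imwrite('pics/k.png',cv2.resize(a,None,fx=6,fy=6,interpolation=cv2.INTER_CUBIC))
for x in(539,541,543): print(proj(c,[x,231,86]))
E
```

```text
[358 215  33  32 817]
tin [ 576.52004607 -157.96732121] 0.13448795676231384
[ 346  245   39   49 1563]
tin [ 585.84164453 -152.73277521] 0.10474644601345062
[ 272  166   70   86 3872]
tin [ 571.98006993 -159.56923034] 0.2515079975128174
[219 231  36  36 850]
lid [541.19430542 229.66448975] 0.03532608598470688
[218 209  38  27 634]
lid [542.49107313 230.81287289] 0.07354685664176941
[ 267  160   96   96 5698]
lid [539.15401606 228.45712085] 0.02436586655676365
[[313.55661411 221.1470545 ]]
[[315.6965738  220.67899189]]
[[317.83820969 220.21056048]]
```

View pics/k.png

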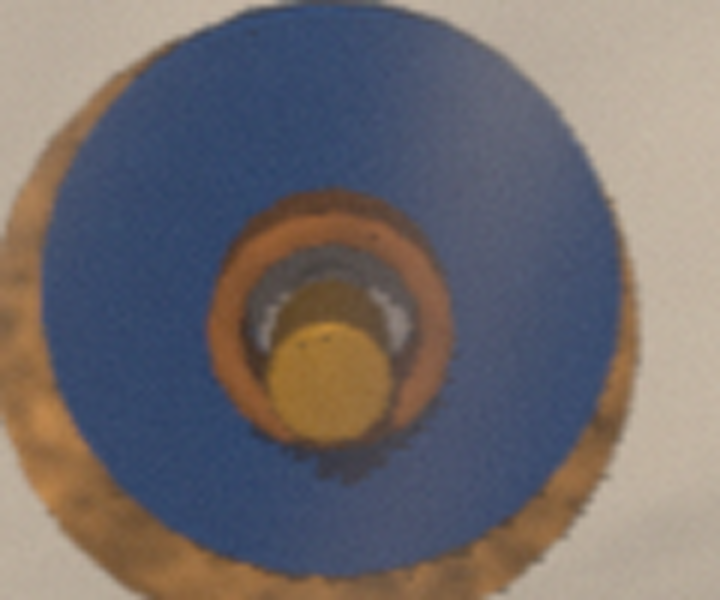

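Run:
```python
from h import *
from scipy.optimize import differential_evolution as de
d=pickle.load(open('c0.pkl','rb')); w1=pickle.load(open('c1.pkl','rb'))['a']; w2=pickle.load(open('c2.pkl','rb'))
print('knob',atz(w1,(314.6,223.1),86))
def edgefit(c,rings,x0):
    g=np.max([np.hypot(cv2.Sobel(q,5,1,0),cv2.Sobel(q,5,0,1)) for q in cv2.split(cv2.GaussianBlur(c['img'],(0,0),.8).astype(np.float32))],0); g=np.minimum(g,120)
    def f(p):
        P=np.vstack([proj(c,circ(p[0],p[1],z,dd)) for z,dd in rings]).astype(np.float32); h=cv2.convexHull(P)[:,0]
        q=np.vstack([np.linspace(a,b,8,endpoint=False) for a,b in zip(h,np.roll(h,-1,0))]) ; 
        L=np.linalg.norm(np.roll(h,-1,0)-h,axis=1).repeat(8)
        v=cv2.remap(g,q[None,:,0].astype(np.float32),q[None,:,1].astype(np.float32),1)[0]; return -(v*L).sum()/L.sum()
    r=de(f,[(x0[0]-14,x0[0]+14),(x0[1]-14,x0[1]+14)],seed=1,tol=1e-6); return r.x,r.fun
for n,c in(('top',d['top']),('scene',d['scene']),('w',w2)):
    p=edgefit(c,[(0,88),(90,88)],(578,-156)); print('tin',n,p)
for n,c in(('top',d['top']),('scene',d['scene']),('w',w1)): print('lid',n,edgefit(c,[(14,104),(30,104)],(541,230)))
im=w2['img'][150:270,250:380]; im=cv2.resize(im,None,fx=5,fy=5,interpolation=cv2.INTER_CUBIC)
for z,dd,k in((90,88,(0,255,0)),(0,88,(255,255,0))): cv2.polylines(im,[np.int32((proj(w2,circ(*p[0],z,dd))-[250,150]+.5)*5)],True,k,1)
cv2.imwrite('pics/w3.png',im)
```

```text
knob [539.51915747 228.99585125  86.        ]
tin top (array([ 574.91824457, -156.70176492]), np.float64(-119.9183349609375))
tin scene (array([ 575.1240675 , -156.45200077]), np.float64(-118.92334747314453))
tin w (array([ 573.57170706, -157.95210278]), np.float64(-118.6158447265625))
lid top (array([541.21739715, 231.32982133]), np.float64(-119.70594024658203))
lid scene (array([542.50217454, 231.84034928]), np.float64(-117.49899291992188))
lid w (array([539.25824528, 228.66562293]), np.float64(-119.72870635986328))
```

View pics/w3.png

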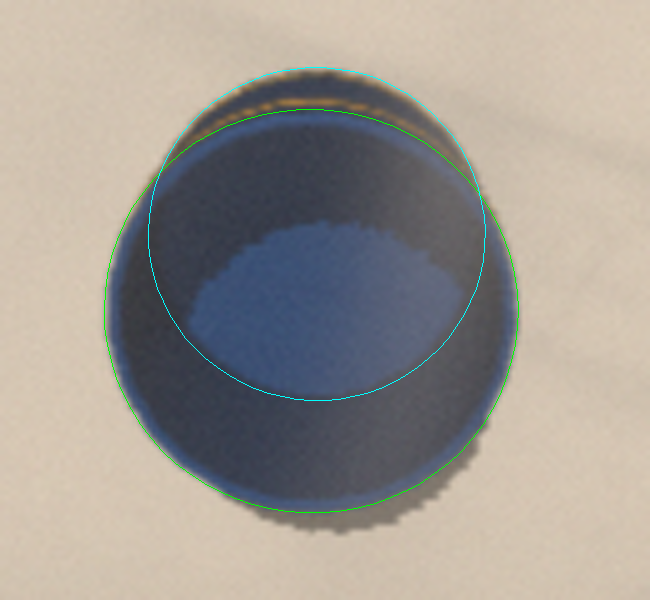

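The tin outline matches the picture to sub-mm. By all three views the tin is at about (574.5,-157) and the lids at about (540.8,230.3). Next I grasp the knob and lift.

Run:
```python
from h import *
from bench import robot, vision, claw, kinematics
o=[np.pi,0,1.35]; K=np.array([540.8,230.3])
S=lambda n:print(n,round(robot.current_t(),2),robot.current_tcp_pos().round(2),np.round(robot.current_contact_force(),2),round(robot.current_gripper_width()*93,2),np.round(robot.current_finger_force(),1))
robot.move_ptp([*K,140],o); claw.move_gripper(.6)
hit=robot.move_linear([*K,58.5],speed=80,f_stop=6); S('down %s'%hit)
claw.move_gripper(0); S('grip')
robot.move_linear([*K,70],speed=30); S('lift')
robot.sleep(.2)
c=vision.get_image('wrist'); cv2.imwrite('pics/w4.png',c['img'])
```

```text
down False 8.23 [541.33 230.41  59.1 ] [ 0.01 -0.67 -0.56] 56.23 0.0
grip 8.91 [540.25 230.38  58.4 ] [-2.05  0.68  0.64] 19.38 30.0
lift 9.44 [540.96 230.31  70.14] [-0.58 -0.08 -3.94] 19.42 30.0
```

View pics/w4.png

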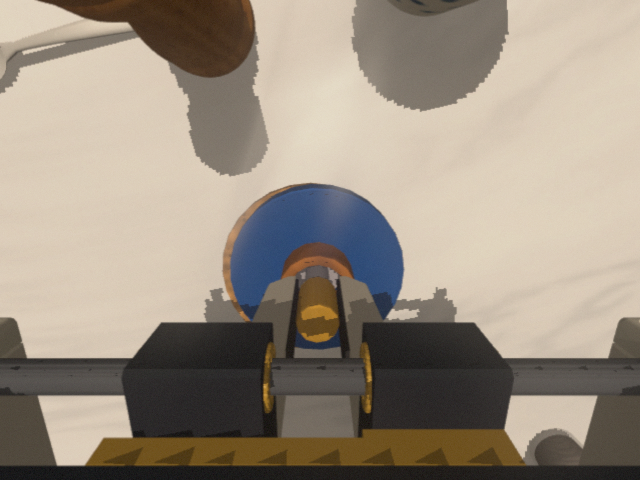

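Both lids are lifted: the knob sits centred between the fingers at px (319,322) and the cap is at (313,270). Next I carry them to the tin and lower under force watch.

Run:
```python
from h import *
from bench import robot, vision, claw, kinematics
o=[np.pi,0,1.35]; K=np.array([540.8,230.3]); T=np.array([574.5,-157.])
S=lambda n:print(n,round(robot.current_t(),2),robot.current_tcp_pos().round(2),np.round(robot.current_contact_force(),2),round(robot.current_gripper_width()*93,2),np.round(robot.current_finger_force(),1),np.round(robot.current_ft_torque(),2))
robot.move_linear([*K,200],speed=120)
robot.move_linear([*T,200],speed=150); robot.sleep(.3); S('over')
t=robot.current_tcp_pos(); T2=T+(T-t[:2])
robot.move_linear([*T,148],speed=70); robot.sleep(.2); S('pre')
print(robot.move_linear([*T,122],speed=20,f_stop=9)); S('down'); robot.sleep(.2); S('rest')
c=vision.get_image('scene'); pickle.dump(c,open('c4.pkl','wb'))
cv2.imwrite('pics/s5.png',cv2.resize(c['img'][200:310,300:440],None,fx=5,fy=5,interpolation=cv2.INTER_CUBIC))
```

```text
over 13.97 [ 574.52 -156.87  200.04] [-0.94  0.   -3.54] 19.25 30.0 [-0.04  0.1   0.01]
pre 15.06 [ 574.83 -157.14  148.6 ] [-0.15 -0.86 -4.02] 19.37 30.0 [-0.05  0.08 -0.01]
True
down 16.07 [ 574.13 -156.86  126.13] [-1.57  0.7   4.49] 19.38 30.0 [-0.05  0.13  0.  ]
rest 16.27 [ 574.09 -156.86  126.1 ] [-2.28  0.33  5.53] 19.28 30.0 [-0.07  0.15  0.03]
```

View pics/s5.png

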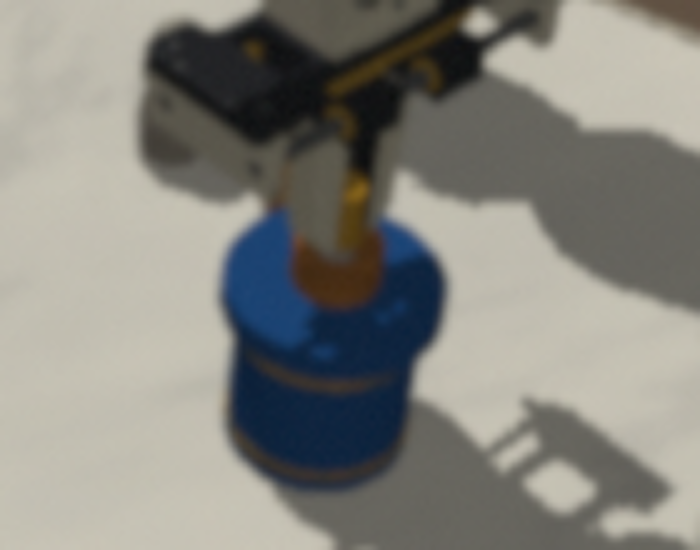

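The lids rest at TCP z 126.1, against a predicted 126.4, and the cap sits level on the tin, so the inner lid is home. Next I release, grip the collar and test-lift.

Run:
```python
from h import *
from bench import robot, vision, claw, kinematics
T=np.array([574.5,-157.])
S=lambda n:print(n,round(robot.current_t(),2),robot.current_tcp_pos().round(2),np.round(robot.current_contact_force(),2),round(robot.current_gripper_width()*93,2),np.round(robot.current_finger_force(),1))
claw.move_gripper(.65); robot.sleep(.4); S('released')
h=robot.move_linear([*T,101.5],speed=40,f_stop=6); robot.sleep(.2); S('low %s'%h)
if not h:
    claw.move_gripper(0); robot.sleep(.2); S('grip')
    robot.move_linear([*T,114],speed=20); robot.sleep(.2); S('lift')
    c=vision.get_image('wrist'); cv2.imwrite('pics/w6.png',c['img'])
```

```text
released 17.55 [ 573.11 -156.37  124.5 ] [-0.27 -0.25  0.73] 60.21 0.0
low False 18.48 [ 574.67 -157.08  101.82] [0.37 0.66 0.63] 60.59 0.0
grip 19.13 [ 574.48 -157.01  101.6 ] [-1.15  0.98  1.67] 41.03 30.0
lift 20.11 [ 574.41 -156.96  113.84] [-0.73 -0.7  -1.  ] 41.25 30.0
```

View pics/w6.png

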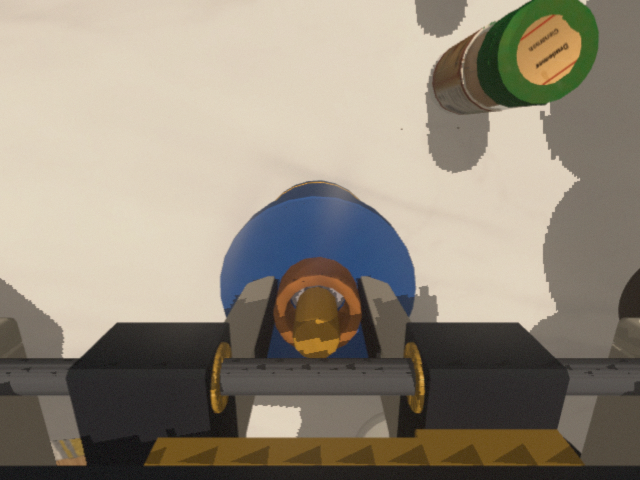

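The collar, at px (318,303), is gripped and the knob stands centred in its bore. The load of about 1.6 N is the outer lid alone. Next I lift it clear.

Run:
```python
from h import *
from bench import robot, vision, claw, kinematics
T=np.array([574.5,-157.])
robot.move_linear([*T,198],speed=30); robot.sleep(1)
print(robot.current_t(),robot.current_tcp_pos(),robot.current_contact_force(),robot.current_gripper_width()*93,robot.current_finger_force())
c=vision.get_image('scene')
cv2.imwrite('pics/s7.png',cv2.resize(c['img'][180:310,300:440],None,fx=4,fy=4,interpolation=cv2.INTER_CUBIC))
```

```text
24.1083 [ 574.4974886  -157.00392303  198.00875435] [-0.8126024   0.8382759  -2.62531527] 41.10802838409941 29.995132070034742
```

View pics/s7.png

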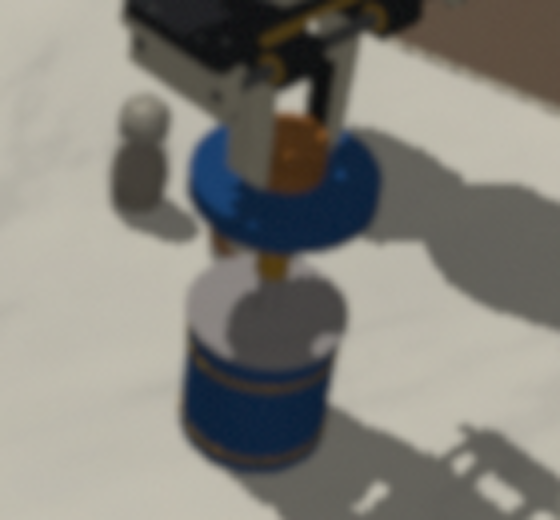

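The outer lid hangs level above the knob (crop px (285,185)), and the inner lid sits flat on the tin at (268,310). I'm handing in.

```bash
python3 -c "
from bench import robot, vision, claw, kinematics
print(robot.hand_in())"
```

```text
the job is handed in; nothing more can be done
None
```

I handed the job in at about 24 s: the inner lid sits home on the tin and the gripper holds the outer lid level and at rest, its lower edge at about 178 mm, clear above the knob; no verdict came back.

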